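# Shim out a hold-down clamp and hold it shut

### The job

A freshly glued grey-and-white logger housing lies in the nest of the hold-down clamp, but the clamp bottoms out on its stop before the black pad reaches the housing. Lay orange shims flat in a neat stack on the middle of the housing, just as many as the pad needs to bite on the stack instead of running to the stop loose (one to three, it differs each time), then swing the clamp down by its red handle. Finish while still holding the handle and pressing the pad firmly onto the stack: do not let go, and leave the vial, the weight and the beaker alone.

Things in the scene. Friction and masses are not known exactly. Their poses are not given: they have to be found in the camera images.
- clamp_base: fixed clamp: aluminium base plate 110 x 225 x 12 mm. Origin on the worktop under the centre of the nest; the nest floor is the plate's top, 12 mm up. z up; +y points from the nest to the hinge. The plate reaches from y = -65 to +160 mm; a nest lip 4 mm thick, 40 mm from the centre at its outside, stands to 20 mm above the worktop
- clamp_hinge (a point): middle of the hinge axis, 130 mm along +y and 110 mm above clamp_base's origin. The axis runs along clamp_base's x
- clamp (a joint): angle of the clamp frame about the hinge, rad. 0: frame level, on its stop, reaching from the hinge along clamp_base's -y over the nest; grows as it swings up; pi/2 upright; it starts leaning back past upright (about 2). Stays where it is left (light friction, about 1 N at the handle; its own weight presses the pad by less than 3 N)
- red_handle (a point): red round bar, 14 mm thick, 82 mm long between the two side rails of the frame (rails 8 mm wide), along clamp_base's x. This point is its centre, 205 mm from the hinge axis. The cross bar that carries the screw is 130 mm from the axis, so 58 mm is free between it and the red bar
- clamp_frame: steel clamp frame: two side rails 216 mm long and 12 mm high, 90 mm apart, with the red bar at its free end. Origin in the middle of the hinge axis; its -y points to the red bar
- screw (a joint): how far the pressure pad's screw is set out, 0 to 0.028 m; fixed in this run, it does not move under the hand's push. With the frame on its stop the pad's lowest point stands 37 mm minus this above the housing's top
- pressure_pad: black round pad, 22 mm across with a domed face, below the frame on the screw, 130 mm from the hinge axis. Origin at the middle of its face; with the clamp shut it stands over the centre of the nest
- housing: grey and white flat housing 66 x 66 x 18 mm, loose in the nest. Origin at the centre of its underside; its top is 30 mm above the worktop
- shim_1: orange plate 56 (x) x 40 (y) x 14 mm (z), 40 g, two black dots on its faces, flat on the worktop. Origin at the centre of its underside
- shim_2: orange plate 56 (x) x 40 (y) x 14 mm (z), 40 g, two black dots on its faces, flat on the worktop. Origin at the centre of its underside
- shim_3: orange plate 56 (x) x 40 (y) x 14 mm (z), 40 g, two black dots on its faces, flat on the worktop. Origin at the centre of its underside
- vial_b: bystander: white vial with blue cap, 28 mm across, 55 mm tall, origin at its underside
- weight_100g: bystander: steel 100 g weight, 22 mm across, 38 mm tall, origin at its underside
- beaker_50: bystander: small glass beaker, 46 mm across, 60 mm tall, origin at its underside
Not all that is in view belongs to the job. Leave any blue or pink look-alike of the shim_3 alone. What is shaped like the shim_1 but turquoise is not meant.

How it is judged:
By the outcome, as a careful person would: the job done as asked, in the order asked, and still so for the second after the job is handed in, while the arm keeps its last pose, push and grip.
It also fails if it takes over 72 s, if anything falls off the work surface, if the arm or the gripper's body presses on something with over 40 N, if the wrist force passes 120 N, or if a joint passes its speed limit or range.

### The arm

A 7-joint arm with a two-finger parallel gripper is mounted at the origin on a cart in front of the work surface, level with it; the furniture and walls round the work are solid. World frame = base frame: x ahead of the robot, y to its left, z up, the work surface at z = 0. Lengths are in m, angles in rad, forces in N, time in s.
With the tool pointing down it reaches from about 0.425 to 0.925 m from the base axis. Payload 6.8 kg.
Tool frame: the origin (TCP) lies at the very end of the fingers, on their centre line; the grasp point (between the pads) lies 19 mm behind it; z points along the fingers, x is the direction in which the jaws open and shut, and the axes are right-handed (so a half turn about z gives the same grasp; the last joint's range is limited). The gripper opens to 85 mm and grips with 20 to 120 N. Pads are 22 mm wide; open, the fingers measure 114 mm over their backs; the gripper's body (76 mm by 85 mm) begins 54 mm behind the grasp point. The pads swing forward as they close: fully open they stand 13 mm farther back than shut.
Start: joints at [-1.442, 0.477, 0.022, 1.555, -0.011, 1.109, -0.083], TCP at [0.158, 0.656, 0.231] pointing down, gripper open.
Joint ranges: [-2.96, 2.96], [-0.34, 2.1], [-1.41, 1.46], [0.24, 2.44], [-1.37, 4.51], [0.17, 1.92], [-2.96, 2.96]. Speed limits (rad/s): [2.39, 2.39, 3.14, 3.14, 3.14, 3.14, 3.14].

### API

Orientations are given as a unit quaternion [w, x, y, z].
In Python, from station import get_obs, read_camera, calibration, hand_in, recognise, outline_of, place_of gives the robot as it stands.
- The arm moves only by the tool move_arm, never from a script. Its argument "steps" is a list of rows, each an object with "fingers": the finger opening in mm, from 0 to 85.4; "translation": the shift along the world's x, y, z in mm, a list of three; "turn": the turn about the world's z in rad. In form: [{"fingers": fingers, "translation": [dx, dy, dz], "turn": turn}, ...]. A call has 1 to 10 rows; each row shifts and turns the commanded pose from where the row before left it; what a row does not reach is not made up. A row lasts 1/8 s, in which the tool goes at most 62.5 mm and 10.7 degrees, less where a joint would pass 70% of its speed; a pose out of reach is approached as far as the arm can. A call with a gripper value outside its range is refused whole. The fingers move at their own pace and stop on an object; "newtons" is the grip in N (left out, the last holds). Time passes only in rows, so rows that do not move let the fingers close. It gives the time, the measured TCP pose, the force and the opening at its end, in the units of the state.
- get_obs(): the state, without advancing time (a new reading comes with each control period).
- read_camera(name): name is "side" or "top"; returns the picture (420x560x3 uint8, blue, green, red); there is no depth.
- calibration(name): a dict with "camera_matrix" (3x3 intrinsics, pixels), "k1" (the pictures are not rectified: a ray, as slopes to the right and down, at radius r is drawn at 1 + k1 r^2 times it, then the intrinsics apply), "rvec" (rotation vector, rad) and "tvec" (3), from world to camera coordinates, as OpenCV has them. Camera axes: x right, y down, z forward; pixel columns grow to the right and rows downward; lengths in m; the calibration is good to about 2 mm. A picture is of the moment at which its call begins. calibration takes no time and is no camera call.
- hand_in(): hands the job in, once; it reports no verdict.
Trained networks look in the newest picture that a camera, given by its name, has taken for a name from the list of things; names that differ only in an ending like _2 or _b are one class to them, and where a whole thing is asked for, a point or a joint stands for the part that bears it (a point fixed in the world has none). Each returns a list of dicts, best first, with "conf" (0 to 1); they miss things now and then, are a little off and sometimes report something else, mostly with a low value. They report only what shows in the picture. A call takes as long as a camera call. They do not tell look-alikes from the thing itself.
- recognise(camera, name): "xy" ([column, row] in pixels, amid what is visible of it).
- outline_of(camera, name): "mask" (420x560 bool, what is visible of it) and "xy" ([column, row] in pixels, amid what is visible of it).
- place_of(camera, name): "xy" ([column, row] in pixels: a listed point, or the origin of a listed thing).
The state is a dict: "t": time; "q": joint angles; "joint_vel": joint speeds; "joint_torque": joint torques, N m; "eef_pos": TCP position; "tool_rot": TCP orientation; "contact_force": force on the tool from outside, world axes, zero at the start; "torque": the same for the moment, N m; "gripper_width": opening from 0.0 (shut) to 1.0 (fully open).
Only numpy, scipy, OpenCV 4.12 (cv2) and the standard library are available. Lean on these libraries where they do the work, as an engineer would, in place of code of your own. Each camera call takes 0.05 s, during which the arm holds its last target.

## Working session

There is one attempt and no reset: what is moved stays moved. The work goes in short steps, Python scripts to look and compute and a tool call to move; the robot and the scene stay as the last step left them, time stands still between calls to the robot, and variables do not carry over. Pictures are saved under pics/ and viewed, and the job is handed in when it is done.

Besides the shell and the picture viewer there is one more tool, called after "Call:" as name(argument=value, ...), one argument or row to a line, values as JSON. move_arm: Moves the arm, as the interface text tells. Its arguments: {"type":"object","properties":{"steps":{"type":"array"},"newtons":{"type":"number"}},"required":["steps"]}

```bash
mkdir -p pics; ls; python3 - <<'E'
from station import *
import cv2
o=get_obs();print({k:o[k] for k in('t','q','eef_pos','tool_rot','contact_force','gripper_width')})
for n in('side','top'):
    im=read_camera(n);cv2.imwrite(f'pics/{n}0.png',im);print(n,calibration(n))
E
```

```text
pics
{'t': 0.0, 'q': array([-1.44208159,  0.47780732,  0.02231889,  1.55645886, -0.01150206,
        1.10929849, -0.08311659]), 'eef_pos': array([0.15822165, 0.65557962, 0.23031735]), 'tool_rot': array([ 6.18681080e-04,  7.85679483e-01,  6.18633089e-01, -6.83741327e-04]), 'contact_force': array([-0.86128392,  0.3015883 , -0.41634879]), 'gripper_width': 0.9996617333666884}
side {'camera_matrix': array([[513.55781096,   0.        , 282.59540408],
       [  0.        , 513.55781096, 212.16007932],
       [  0.        ,   0.        ,   1.        ]]), 'k1': -0.000272282751280762, 'rvec': array([ 2.02392655e+00,  4.06264588e-04, -3.65012600e-02]), 'tvec': array([-0.51934441,  0.05814632,  2.05647111])}
top {'camera_matrix': array([[512.53510363,   0.        , 280.47680971],
       [  0.        , 512.53510363, 208.31554008],
       [  0.        ,   0.        ,   1.        ]]), 'k1': -0.020216697200212172, 'rvec': array([ 2.11726822, -2.09527332,  0.22046266]), 'tvec': array([-0.1001012 ,  0.54536233,  1.61953007])}
```

View pics/side0.png

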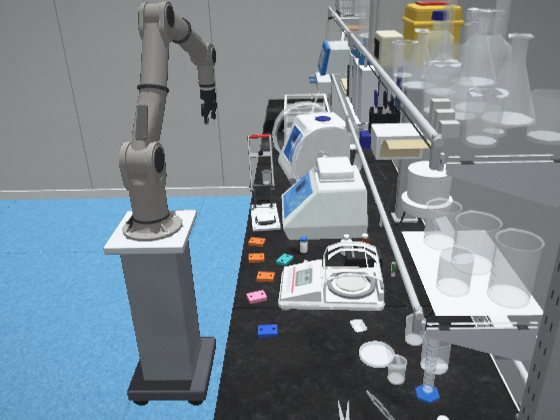

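View pics/top0.png

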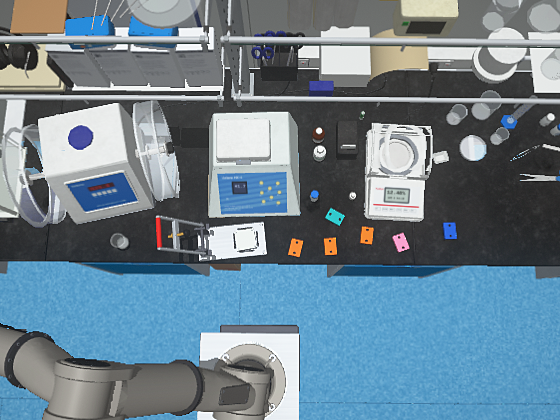

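```bash
cat > h.py <<'E'
import numpy as np, cv2
from station import *
def cal(n):
    c=calibration(n);K=c['camera_matrix'];d=np.array([c['k1'],0,0,0.]);R,_=cv2.Rodrigues(np.array(c['rvec']));return K,d,R,np.array(c['tvec'],float).ravel(),np.array(c['rvec'],float)
def proj(n,P):
    K,d,R,t,r=cal(n);return cv2.projectPoints(np.array(P,float).reshape(-1,1,3),r,t,K,d)[0].reshape(-1,2)
def ray(n,uv):
    K,d,R,t,r=cal(n);p=cv2.undistortPoints(np.array(uv,float).reshape(-1,1,2),K,d).reshape(-1,2)
    D=np.c_[p,np.ones(len(p))]@R;return -R.T@t,D/np.linalg.norm(D,axis=1)[:,None]
def onz(n,uv,z):
    C,D=ray(n,uv);return C+D*((z-C[2])/D[:,2])[:,None]
def tri(a,b):
    A=np.zeros((3,3));B=np.zeros(3);L=[]
    for n,uv in(('side',a),('top',b)):
        C,D=ray(n,[uv]);M=np.eye(3)-np.outer(D[0],D[0]);A+=M;B+=M@C;L.append((C,M))
    X=np.linalg.solve(A,B);return X,max(np.linalg.norm(M@(X-C)) for C,M in L)
E
python3 - <<'E'
from h import *
np.set_printoptions(precision=4,suppress=True)
for n in('side','top'):
    im=read_camera(n)
    hsv=cv2.cvtColor(im,cv2.COLOR_BGR2HSV)
    m=cv2.inRange(hsv,(5,150,120),(17,255,255))
    k,lab,st,c=cv2.connectedComponentsWithStats(m)
    for i in range(1,k):
        if st[i,4]>40:
            print(n,'orange',c[i],st[i],onz(n,[c[i]],.014)[0])
            if n=='top':
                pts=np.argwhere(lab==i)[:,::-1].astype(np.float32)
                P=onz(n,pts,.014)[:,:2].astype(np.float32);r=cv2.minAreaRect(P*1000);print('   rect mm',r)
    m=cv2.inRange(hsv,(0,150,100),(4,255,255))
    k,lab,st,c=cv2.connectedComponentsWithStats(m)
    for i in range(1,k):
        if st[i,4]>20: print(n,'red',c[i],st[i])
    for name in('clamp_base','clamp_hinge','red_handle','housing','pressure_pad','shim_1','vial_b','weight_100g','beaker_50'):
        print(n,name,[(np.round(d['xy'],1).tolist(),round(d['conf'],2)) for d in place_of(n,name)][:7])
    c=im[180:280,130:400] if n=='top' else im[110:350,225:345]
    s=2.9 if n=='top' else 2.5
    cv2.imwrite(f'pics/{n}1.png',cv2.resize(c,None,fx=s,fy=s,interpolation=cv2.INTER_CUBIC))
E
```

```text
side orange [256.4683 241.1429] [248 237  18  10 126] [ 0.4259 -0.1561  0.014 ]
side orange [255.922  257.1702] [248 253  17  10 141] [ 0.4311 -0.2709  0.014 ]
side orange [265.1481 276.1667] [256 271  19  11 162] [ 0.4691 -0.3925  0.014 ]
side red [431.2857   2.3571] [421   2  23   2  28]
side red [259.9828 135.7241] [250 134  19   4  58]
side clamp_base [([265.6, 224.4], 0.56)]
side clamp_hinge [([263.4, 183.6], 0.66)]
side red_handle [([258.0, 138.2], 0.58)]
side housing [([268.9, 220.7], 0.7)]
side pressure_pad [([257.7, 259.9], 0.62), ([260.1, 153.0], 0.45)]
side shim_1 [([265.0, 333.7], 0.73), ([286.1, 263.1], 0.68), ([252.7, 241.7], 0.66), ([265.0, 278.8], 0.59), ([253.8, 299.6], 0.47)]
side vial_b [([301.9, 250.0], 0.62)]
side weight_100g [([262.3, 184.8], 0.34)]
side beaker_50 [([265.2, 183.9], 0.53), ([259.5, 152.2], 0.27), ([258.8, 258.1], 0.16)]
top orange [366.4898 234.8929] [360 226  14  19 196] [ 0.4684 -0.381   0.014 ]
   rect mm ((468.8903503417969, -381.1213073730469), (39.79819107055664, 57.45518493652344), 82.50576782226562)
top orange [330.     245.9741] [324 237
[... 284 characters left out ...]
(39.20208740234375, 56.57209014892578), 76.48766326904297)
top red [158.2409 231.8905] [156 218   6  29 137]
top clamp_base [([244.9, 242.7], 0.58)]
top clamp_hinge [([200.0, 239.0], 0.61), ([188.1, 231.5], 0.25)]
top red_handle [([161.9, 230.0], 0.91)]
top housing [([246.8, 241.7], 0.91)]
top pressure_pad [([187.1, 230.6], 0.38)]
top shim_1 [([297.6, 249.2], 0.76), ([447.3, 235.6], 0.76), ([329.9, 243.4], 0.71), ([363.9, 237.8], 0.71), ([200.0, 237.7], 0.66), ([402.5, 240.2], 0.65), ([331.4, 218.3], 0.52)]
top vial_b [([316.8, 198.6], 0.45)]
top weight_100g [([244.6, 242.8], 0.72), ([364.9, 237.6], 0.72), ([350.8, 197.8], 0.46)]
top beaker_50 [([123.0, 243.1], 0.56), ([352.0, 197.8], 0.53)]
```

View pics/side1.png

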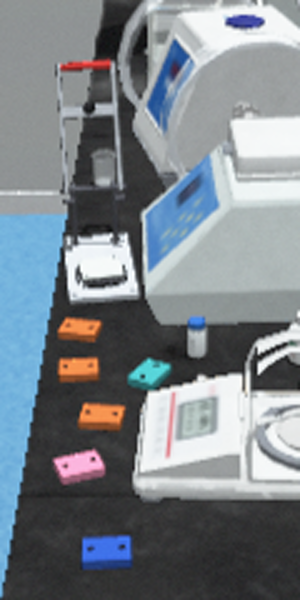

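View pics/top1.png

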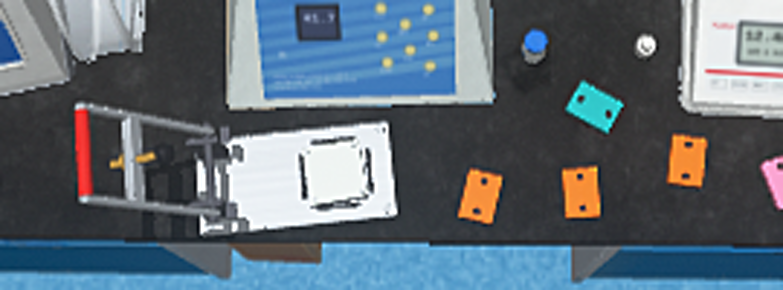

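```bash
python3 - <<'E'
from h import *
np.set_printoptions(precision=4,suppress=True)
for n in('side','top'): print(n,ray(n,[[280,210]]))
t=cv2.imread('pics/top0.png');s=cv2.imread('pics/side0.png')
cv2.imwrite('pics/tz.png',cv2.resize(t[205:270,150:275],None,fx=6.4,fy=6.4,interpolation=cv2.INTER_LANCZOS4))
cv2.imwrite('pics/sz.png',cv2.resize(s[130:235,235:295],None,fx=5.7,fy=5.7,interpolation=cv2.INTER_LANCZOS4))
print('housing top/side z30',onz('top',[[246.8,241.7]],.012),onz('side',[[268.9,220.7]],.012))
f=lambda p:(150+p[0]/6.4,205+p[1]/6.4)
print('handle tri',tri((259.98,135.7),(158.24,231.9)))
E
```

```text
side (array([ 0.5737, -1.8143,  0.9388]), array([[-0.0311,  0.9005, -0.4337]]))
top (array([ 0.1905, -0.1049,  1.6979]), array([[ 0.2089,  0.0072, -0.9779]]))
housing top/side z30 [[0.4419 0.0165 0.012 ]] [[0.465  0.0134 0.012 ]]
handle tri (array([0.427 , 0.2443, 0.2916]), np.float64(0.0019219196962225393))
```

View pics/tz.png

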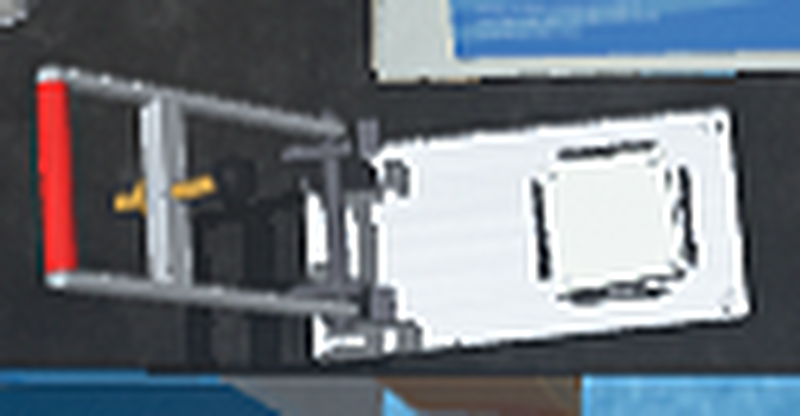

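View pics/sz.png

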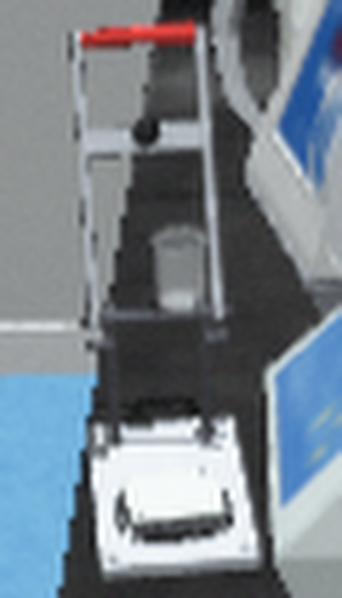

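```bash
cat > fit.py <<'E'
from h import *
from scipy.optimize import least_squares
np.set_printoptions(precision=4,suppress=True)
T=lambda a,b:(150+(a+.5)/6.4-.5,205+(b+.5)/6.4-.5)
S=lambda a,b:(235+(a+.5)/5.7-.5,130+(b+.5)/5.7-.5)
# base-frame pts (fixed) 
def B(p,X):
    x,y,w=p[:3];c,s=np.cos(w),np.sin(w);X=np.array(X);return np.array([x+c*X[0]-s*X[1],y+s*X[0]+c*X[1],X[2]])
def F(p,X): # frame coords -> base
    th=p[3];X=np.array(X);d=-X[1]; # distance along arm
    # arm dir (-y,cos; z,sin); up normal (y sin, z cos)
    return B(p,[X[0],.130-d*np.cos(th)+X[2]*np.sin(th),.110+d*np.sin(th)+X[2]*np.cos(th)])
obs=[('top','B',(.055,-.065,.012),T(727,110)),('top','B',(-.055,-.065,.012),T(747,315)),('top','B',(-.055,.16,.012),T(322,357)),
('side','B',(.055,-.065,.012),S(258,562)),('side','B',(-.055,-.065,.012),S(108,575)),
('top','F',(0,-.205,0),(158.24,231.9)),('side','F',(0,-.205,0),(259.98,135.7)),
('top','F',(.041,-.205,0.0),T(50,84)),('top','F',(-.041,-.205,0.0),T(62,272)),
('side','F',(.041,-.205,0.0),S(195,32)),('side','F',(-.041,-.205,0.0),S(82,41))]
def res(p):
    r=[]
    for n,k,X,uv in obs: r+=list(proj(n,[B(p,X) if k=='B' else F(p,X)])[0]-np.array(uv))
    return np.array(r)
if __name__=='__main__':
    so=least_squares(res,[.44,.02,0.05,2.0]);p=so.x;print(p);print(so.fun.reshape(-1,2))
    np.save('clamp.npy',p)
    for s in(0,.0045,.009,.0135,.016,.023,.028):
        print(s,[proj(n,[F(p,(0,-.13,-(.043+s)))])[0] for n in('top','side')])
    print('cross',[proj(n,[F(p,(0,-.13,0))])[0] for n in('top','side')])
    for n,(x0,y0,f,img) in {'top':(150,205,6.4,'tz'),'side':(235,130,5.7,'sz')}.items():
        im=cv2.imread(f'pics/{img}.png')
        def dr(P,c):
            for q in proj(n,P): cv2.circle(im,(int((q[0]-x0+.5)*f-.5),int((q[1]-y0+.5)*f-.5)),3,c,-1)
        dr([B(p,X) for X in((.055,-.065,.012),(-.055,-.065,.012),(-.055,.16,.012),(.055,.16,.012),(.033,.033,.03),(.033,-.033,.03),(-.033,-.033,.03),(-.033,.033,.03))],(0,0,255))
        dr([F(p,X) for X in((.045,0,0),(-.045,0,0),(.045,-.205,0),(-.045,-.205,0),(.045,-.13,0),(-.045,-.13,0))],(0,255,0))
        dr([F(p,(0,-.13,-(.043+s))) for s in(0,.014,.028)],(255,0,255))
        dr([F(p,(0,-.13,0))],(255,255,0))
        cv2.imwrite(f'pics/{img}_ov.png',im)
E
python3 fit.py
```

```text
[0.4502 0.0188 0.1123 2.0609]
[[ 0.8802 -0.6867]
 [ 0.9017 -0.1752]
 [-0.5942  0.1499]
 [ 0.5904 -1.5205]
 [-1.2934 -1.9029]
 [ 0.056   0.1384]
 [-0.9725  0.3147]
 [ 0.1608 -0.0207]
 [-0.212  -0.5102]
 [ 0.032   0.2835]
 [ 0.1828 -0.2351]]
0 [array([187.4669, 232.1535]), array([260.503 , 152.2879])]
0.0045 [array([188.7109, 231.892 ]), array([260.5354, 152.1144])]
0.009 [array([189.9584, 231.6297]), array([260.5681, 151.94  ])]
0.0135 [array([191.2093, 231.3668]), array([260.6008, 151.765 ])]
0.016 [array([191.9057, 231.2204]), array([260.6191, 151.6674])]
0.023 [array([193.8615, 230.8092]), array([260.6705, 151.3929])]
0.028 [array([195.2637, 230.5145]), array([260.7074, 151.1957])]
cross [array([175.7518, 234.6161]), array([260.1995, 153.9096])]
```

View pics/tz_ov.png

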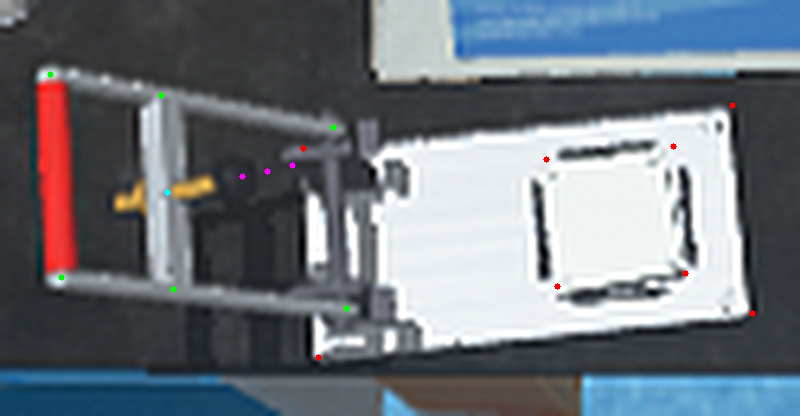

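View pics/sz_ov.png

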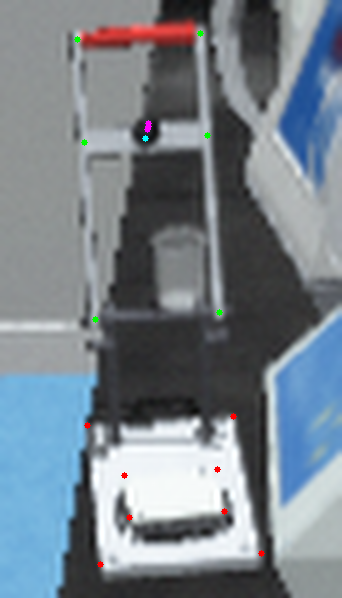

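```bash
python3 - <<'E'
import cv2,numpy as np
t=cv2.imread('pics/top0.png')[222:250,162:216].astype(float)
t=np.clip((t/110.)**.6*255,0,255).astype(np.uint8)
cv2.imwrite('pics/pad.png',cv2.resize(t,None,fx=14,fy=14,interpolation=cv2.INTER_NEAREST))
s=cv2.imread('pics/side0.png')[140:170,245:280].astype(float)
s=np.clip((s/110.)**.6*255,0,255).astype(np.uint8)
cv2.imwrite('pics/pads.png',cv2.resize(s,None,fx=14,fy=14,interpolation=cv2.INTER_NEAREST))
E
```

```text
(no output)
```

View pics/pad.png

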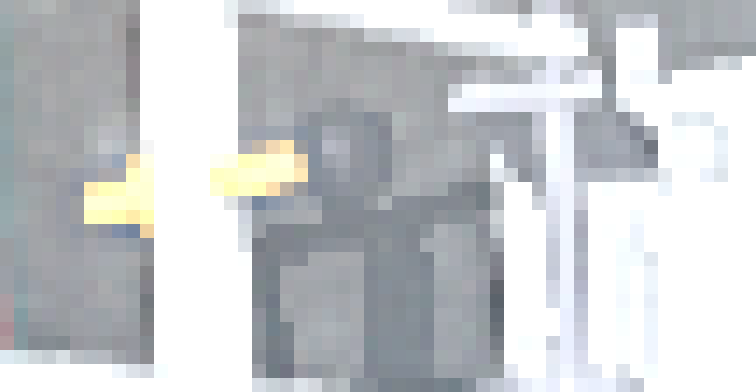

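View pics/pads.png

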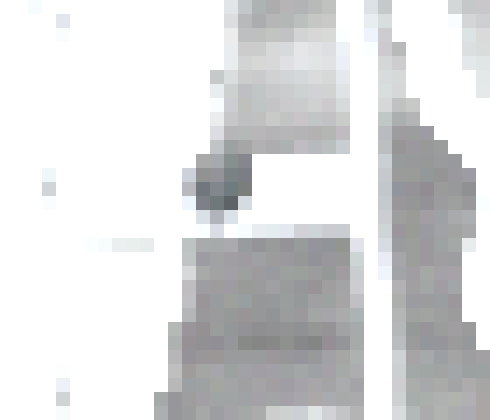

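```bash
python3 - <<'E'
from h import *
ims=np.mean([read_camera('top').astype(float) for _ in range(4)],0)
print('noise',np.abs(ims-cv2.imread('pics/top0.png')).max())
g=ims.mean(2)
print('      ',*range(178,198))
for r in range(224,242): print(r,np.round(g[r,178:198]).astype(int))
for k in range(3):
    read_camera('top');print([(np.round(d['xy'],1).tolist(),round(d['conf'],2)) for d in place_of('top','pressure_pad')])
for d in outline_of('top','pressure_pad'):
    ys,xs=np.nonzero(d['mask']);print(d['xy'],d['conf'],xs.min(),xs.max(),ys.min(),ys.max(),len(xs))
p=np.load('clamp.npy')
from fit import F
# silhouettes of disc rim at s
for s in(0,.005,.01,.014):
    a=np.linspace(0,2*np.pi,40)
    q=proj('top',[F(p,(.011*np.cos(t),-.13+.011*np.sin(t),-(.043+s)+.002)) for t in a]);print(s,'rim(2mm behind tip)',q.min(0),q.max(0))
E
```

```text
noise 190.0
       178 179 180 181 182 183 184 185 186 187 188 189 190 191 192 193 194 195 196 197
224 [118  59  59  59  55  53  50  52  59  54  75  73  86  87 100 116 126 133
 137 142]
225 [122  58  56  59  58  57  51  57  54  52  50  50  49  58  56  65  75  87
  88  99]
226 [127  54  54  56  57  55  52  58  56  55  55  54  55  54  53  51  48  47
  58  55]
227 [136  54  55  57  55  54  53  57  55  57  56  56  55  55  56  53  54  63
  72  62]
228 [160  55  55  57  56  53  56  55  55  58  59  57  55  55  55  50  81 111
 129 110]
229 [164  56  54  60  59  54  54  49  47  52  58  55  57  56  56  53 107 107
 105 101]
230 [167  57  55  62  62  50  43  46  46  45  43  44  62  60  56  53  58  57
  50  49]
231 [143  55  53  54  54  45  45  56  53  48  44  40  62  57  53  54  54  55
  54  54]
232 [139  62  64  81  93  50  44  66  61  48  45  41  53  56  54  59  63  57
  54  70]
233 [124 106 126 160 173  80  44  52  58  47  46  41  54  58  57  61  61  55
  49 111]
234 [155 159 157 151 151  93  45  45  51  47  44  41  56  61  58  59  56  52
  47  97]
235 [131 131 119  85  63  49  42  43  46  46
[... 177 characters left out ...]
  43  42
  47  79]
238 [148  84  49  37  38  38  39  39  40  41  41  43  41  40  46  59  56  53
  43  70]
239 [148  91  33  37  38  39  43  43  44  44  41  43  43  40  56  59  57  54
  45  52]
240 [147 114  36  37  42  41  56  56  56  56  42  43  41  41  38  60  58  53
  47  36]
241 [146 119  37  35  55  55  56  55  54  55  39  42  41  42  40  57  58  55
  51  36]
[([188.9, 231.3], 0.42)]
[([189.6, 229.8], 0.61)]
[([192.5, 230.1], 0.59)]
0 rim(2mm behind tip) [184.4804 228.5056] [189.3159 236.0451]
0.005 rim(2mm behind tip) [185.866  228.2097] [190.6915 235.7603]
0.01 rim(2mm behind tip) [187.2558 227.913 ] [192.0713 235.4747]
0.014 rim(2mm behind tip) [188.3709 227.6749] [193.1782 235.2455]
```

```bash
python3 - <<'E'
import fit
from fit import *
fit.obs=[o for o in obs if not(o[0]=='side' and o[1]=='B')]
fit.obs+=[('top','B',(0,0,.018),T(612.5,221))]*2
so=least_squares(fit.res,[.44,.02,0.05,2.0]);p=so.x;print(p);print(so.fun.reshape(-1,2));np.save('clamp.npy',p)
print('hinge',B(p,(0,.13,.11)),'handle now',F(p,(0,-.205,0)),'handle shut',B(p,(0,-.075,.11)))
# shims: project box to side
sh={'A':(.4253,-.1447,-13.5),'B':(.4305,-.2595,5.6),'C':(.4689,-.3811,-7.5)}
im=cv2.imread('pics/side0.png');hsv=cv2.cvtColor(im,cv2.COLOR_BGR2HSV);m=cv2.inRange(hsv,(3,120,90),(20,255,255))
k,lab,st,c=cv2.connectedComponentsWithStats(m)
for i in range(1,k):
    if st[i,4]>80: print('obs',c[i],st[i])
for n,(x,y,a) in sh.items():
    a=np.radians(a);P=[(x+np.cos(a)*u-np.sin(a)*v,y+np.sin(a)*u+np.cos(a)*v,z) for u in(-.028,.028) for v in(-.02,.02) for z in(0,.014)]
    for cam in('side','top'):
        q=proj(cam,P);h=cv2.convexHull(q.astype(np.float32));M=cv2.moments(h);print(n,cam,M['m10']/M['m00'],M['m01']/M['m00'],q.min(0),q.max(0))
# instrument front edge in top at several z
for z in(0,.1,.2): print(z,onz('top',[T(378,80),T(735,75)],z))
E
```

```text
[0.4496 0.0205 0.111  2.0509]
[[ 0.4115 -0.4946]
 [ 0.3852  0.0262]
 [-1.1222  0.2666]
 [ 0.02    0.1217]
 [-1.012   0.1037]
 [ 0.1428 -0.0487]
 [-0.2664 -0.5153]
 [-0.0041  0.0765]
 [ 0.1403 -0.4499]
 [ 0.2465 -0.0049]
 [ 0.2465 -0.0049]]
hinge [0.4352 0.1497 0.11  ] handle now [0.4247 0.2438 0.2918] handle shut [ 0.4579 -0.0541  0.11  ]
obs [256.4236 241.3472] [248 237  18  10 144]
obs [255.9119 257.327 ] [248 253  17  10 159]
obs [264.9457 276.2554] [256 271  19  11 184]
A side 256.577792270506 241.3335830321281 [247.6757 236.3772] [265.3877 246.3151]
A top 295.27214033771025 247.36476653358807 [287.3893 237.4978] [303.2055 257.2319]
B side 256.05433390802597 257.2622619991597 [247.869  252.1244] [264.3482 262.3896]
B top 329.8727461579329 246.16142259942148 [322.8227 237.003 ] [336.9763 255.307 ]
C side 265.29274386148876 276.11453847135834 [255.744  270.5216] [274.7137 281.7126]
C top 366.19933905626266 235.10636603743242 [358.9921 225.7187] [373.3636 244.4706]
0 [[ 0.5263  0.1485  0.    ]
 [ 0.5309 -0.0401  0.    ]]
0.1 [[ 0.5065  0.1336  0.1   ]
 [ 0.5108 -0.0439  0.1   ]]
0.2 [[ 0.4867  0.1186  0.2   ]
 [ 0.4908 -0.0477  0.2   ]]
```

Call:
move_arm(
  steps=[
    {"fingers": 80, "translation": [0, 0, 60], "turn": 0},
    {"fingers": 80, "translation": [0, 0, 60], "turn": 0},
    {"fingers": 80, "translation": [0, 0, 50], "turn": 0},
    {"fingers": 80, "translation": [40, -46, 0], "turn": 0},
    {"fingers": 80, "translation": [40, -46, 0], "turn": 0},
    {"fingers": 80, "translation": [40, -46, 0], "turn": 0},
    {"fingers": 80, "translation": [40, -46, 0], "turn": 0},
    {"fingers": 80, "translation": [40, -46, 0], "turn": 0},
    {"fingers": 80, "translation": [40, -46, 0], "turn": 0},
    {"fingers": 80, "translation": [40, -46, 0], "turn": 0},
  ],
)

```text
t: 2.9
eef_pos: [0.4394, 0.3325, 0.4016]
tool_rot: [-0.0, 0.786, 0.619, 0.0]
contact_force: [0.8, -0.3, 0.4]
gripper_width: 0.936
```

Call:
move_arm(
  steps=[
    {"fingers": 80, "translation": [0, -53, 0], "turn": 0},
    {"fingers": 80, "translation": [0, -53, 0], "turn": 0},
    {"fingers": 80, "translation": [0, -53, 0], "turn": 0},
    {"fingers": 80, "translation": [0, -53, 0], "turn": 0},
    {"fingers": 80, "translation": [0, -53, 0], "turn": 0},
    {"fingers": 80, "translation": [0, -53, 0], "turn": 0},
    {"fingers": 80, "translation": [0, -53, 0], "turn": 0},
    {"fingers": 80, "translation": [0, -53, 0], "turn": 0},
    {"fingers": 80, "translation": [-14, -53, -30], "turn": 0},
    {"fingers": 80, "translation": [0, 0, -60], "turn": 0},
  ],
)

```text
t: 4.15
eef_pos: [0.4249, -0.1474, 0.3126]
tool_rot: [0.002, 0.788, 0.616, 0.003]
contact_force: [0.5, 2.0, -0.8]
gripper_width: 0.935
```

Call:
move_arm(
  steps=[
    {"fingers": 65, "translation": [0, 0, -60], "turn": 0},
    {"fingers": 65, "translation": [0, 0, -60], "turn": 0},
    {"fingers": 65, "translation": [0, 0, -60], "turn": 0},
    {"fingers": 65, "translation": [0, 0, -60], "turn": 0},
    {"fingers": 65, "translation": [0, 0, -30], "turn": 0},
    {"fingers": 65, "translation": [0, 0, 0], "turn": 0},
  ],
)

```text
t: 4.9
eef_pos: [0.4229, -0.1428, 0.0399]
tool_rot: [-0.001, 0.786, 0.618, -0.002]
contact_force: [-0.2, -0.8, -0.8]
gripper_width: 0.762
```

```bash
python3 - <<'E'
from h import *
o=get_obs();print(o['eef_pos'],o['contact_force'],o['q'])
for n,(a,b,c,d) in {'top':(215,280,250,350),'side':(190,290,215,315)}.items():
    im=read_camera(n)[a:b,c:d];cv2.imwrite(f'pics/g1{n}.png',cv2.resize(im,None,fx=6,fy=6,interpolation=cv2.INTER_CUBIC))
E
```

```text
[ 0.42285386 -0.14278864  0.03988503] [-0.22073889 -0.76007116 -0.76005969] [-0.27060227  0.47836053  0.5597438   2.25916078 -0.50410942  0.52871934
  2.01614434]
```

View pics/g1side.png

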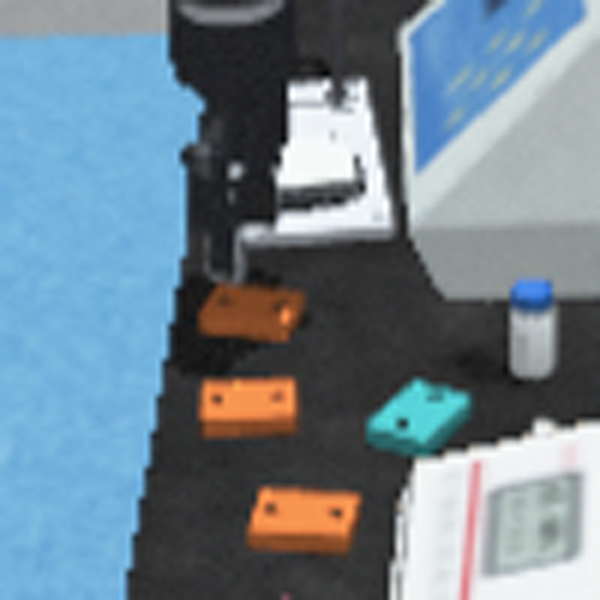

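Call:
move_arm(
  steps=[
    {"fingers": 65, "translation": [2, -2, -20], "turn": 0},
    {"fingers": 65, "translation": [0, 0, -16], "turn": 0},
    {"fingers": 65, "translation": [0, 0, 0], "turn": 0},
  ],
  newtons=40,
)

```text
t: 5.38
eef_pos: [0.4273, -0.1448, 0.0064]
tool_rot: [0.0, 0.786, 0.619, 0.001]
contact_force: [0.6, 0.1, -0.3]
gripper_width: 0.762
```

Call:
move_arm(
  steps=[
    {"fingers": 65, "translation": [-1, 0, -3], "turn": 0},
    {"fingers": 30, "translation": [0, 0, 0], "turn": 0},
    {"fingers": 30, "translation": [0, 0, 0], "turn": 0},
    {"fingers": 30, "translation": [0, 0, 0], "turn": 0},
    {"fingers": 30, "translation": [0, 0, 0], "turn": 0},
  ],
  newtons=40,
)

```text
t: 6.0
eef_pos: [0.4258, -0.1448, 0.0032]
tool_rot: [0.0, 0.786, 0.619, 0.001]
contact_force: [-1.1, 1.0, 9.9]
gripper_width: 0.453
```

Call:
move_arm(
  steps=[
    {"fingers": 50, "translation": [0, 0, 0], "turn": 0},
    {"fingers": 50, "translation": [0, 0, 4], "turn": 0},
    {"fingers": 30, "translation": [0, 0, 0], "turn": 0},
    {"fingers": 30, "translation": [0, 0, 0], "turn": 0},
    {"fingers": 30, "translation": [0, 0, 0], "turn": 0},
    {"fingers": 30, "translation": [0, 0, 0], "turn": 0},
  ],
  newtons=40,
)

```text
t: 6.75
eef_pos: [0.4256, -0.1449, 0.007]
tool_rot: [0.0, 0.786, 0.619, 0.0]
contact_force: [-2.6, 1.2, 12.0]
gripper_width: 0.452
```

Call:
move_arm(
  steps=[
    {"fingers": 30, "translation": [0, 0, 20], "turn": 0},
    {"fingers": 30, "translation": [0, 0, 60], "turn": 0},
    {"fingers": 30, "translation": [0, 0, 60], "turn": 0},
    {"fingers": 30, "translation": [0, 0, 0], "turn": 0},
  ],
)

```text
t: 7.25
eef_pos: [0.4281, -0.1452, 0.1498]
tool_rot: [0.002, 0.786, 0.619, 0.003]
contact_force: [-0.3, 0.2, -1.0]
gripper_width: 0.452
```

```bash
python3 - <<'E'
from h import *
o=get_obs();print(o['eef_pos'],o['contact_force'],o['gripper_width'])
e=o['eef_pos'];print(proj('side',[e,e+[0,0,.019]]),proj('top',[e]))
im=read_camera('side')[180:250,215:285];cv2.imwrite(f'pics/g2side.png',cv2.resize(im,None,fx=8,fy=8,interpolation=cv2.INTER_CUBIC))
E
```

```text
[ 0.42809919 -0.14518196  0.14981465] [-0.34370328  0.15307261 -0.95990153] 0.4521536929030608
[[255.46355751 206.68325608]
 [255.20455202 201.89458402]] [[296.58212171 240.00999308]]
```

View pics/g2side.png

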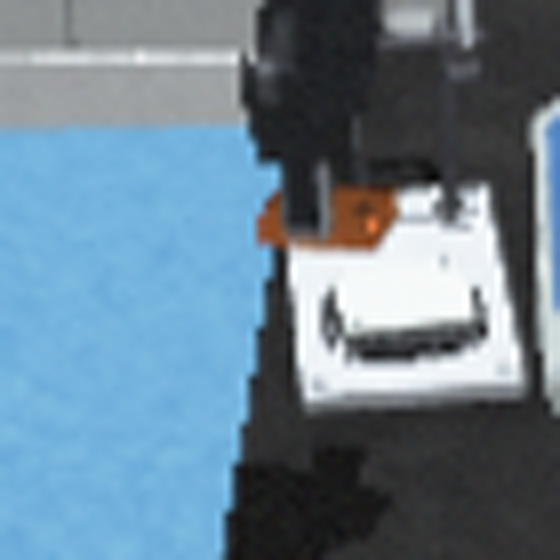

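Call:
move_arm(
  steps=[
    {"fingers": 30, "translation": [5, 41, 0], "turn": 0.087},
    {"fingers": 30, "translation": [6, 42, 0], "turn": 0.087},
    {"fingers": 30, "translation": [6, 42, 0], "turn": 0.087},
    {"fingers": 30, "translation": [5, 41, 0], "turn": 0.086},
    {"fingers": 30, "translation": [0, 0, -50], "turn": 0},
    {"fingers": 30, "translation": [0, 0, -30], "turn": 0},
    {"fingers": 30, "translation": [0, 0, 0], "turn": 0},
  ],
)

```text
t: 8.18
eef_pos: [0.4444, 0.0204, 0.0637]
tool_rot: [-0.002, 0.667, 0.745, -0.003]
contact_force: [-0.2, 0.5, -0.7]
gripper_width: 0.448
```

```bash
cat > st.py <<'E'
from h import *
import sys
np.set_printoptions(precision=4,suppress=True)
o=get_obs();e=o['eef_pos'];r=o['tool_rot']
from scipy.spatial.transform import Rotation as Ro
R=Ro.from_quat([r[1],r[2],r[3],r[0]]).as_matrix()
p=np.load('clamp.npy')
print('t',o['t'],'pos',e,'jaw deg',np.degrees(np.arctan2(R[1,0],R[0,0])),'F',o['contact_force'],'w',o['gripper_width']*85.4,'q7',o['q'][6])
print('d nest mm',(p[:2]-e[:2])*1000, 'target jaw',90+np.degrees(p[2]))
E
python3 st.py
```

```text
t 8.175 pos [0.4444 0.0204 0.0637] jaw deg 96.28065559135575 F [-0.1719  0.5204 -0.748 ] w 38.24016105074738 q7 1.888406969649786
d nest mm [5.181  0.0403] target jaw 96.35993356294978
```

Call:
move_arm(
  steps=[
    {"fingers": 30, "translation": [3, 0, -15], "turn": 0},
    {"fingers": 30, "translation": [0, 0, 0], "turn": 0},
    {"fingers": 30, "translation": [0, 0, 0], "turn": 0},
  ],
)

```text
t: 8.55
eef_pos: [0.4508, 0.0211, 0.0518]
tool_rot: [0.0, 0.667, 0.745, 0.0]
contact_force: [-0.1, 0.2, -0.4]
gripper_width: 0.451
```

```bash
python3 st.py; python3 - <<'E'
from h import *
for n,(a,b,c,d) in {'top':(205,270,195,295),'side':(180,250,225,315)}.items():
    im=read_camera(n)[a:b,c:d];cv2.imwrite(f'pics/p1{n}.png',cv2.resize(im,None,fx=7,fy=7,interpolation=cv2.INTER_CUBIC))
E
```

```text
t 8.55 pos [0.4508 0.0211 0.0518] jaw deg 96.29659241149817 F [-0.1382  0.2009 -0.4402] w 38.48258451497005 q7 1.9160267660243842
d nest mm [-1.1448 -0.6458] target jaw 96.35993356294978
```

View pics/p1side.png

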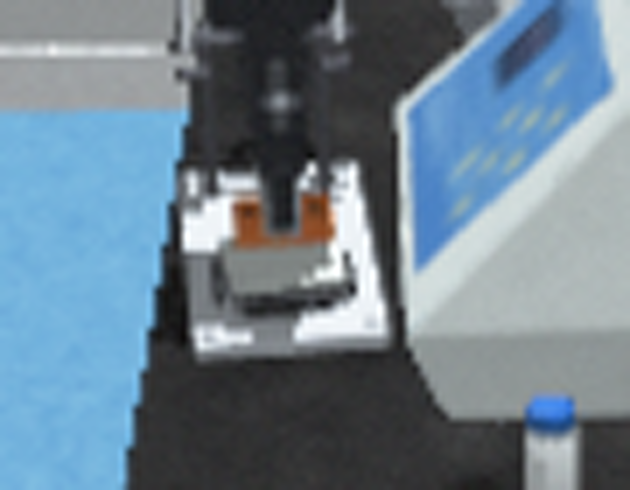

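Call:
move_arm(
  steps=[
    {"fingers": 30, "translation": [-1, -0.5, -10], "turn": 0},
    {"fingers": 30, "translation": [0, 0, -3], "turn": 0},
    {"fingers": 30, "translation": [0, 0, 0], "turn": 0},
  ],
)

```text
t: 9.02
eef_pos: [0.449, 0.0206, 0.0379]
tool_rot: [-0.0, 0.667, 0.745, -0.0]
contact_force: [-0.6, -0.2, -0.3]
gripper_width: 0.449
```

Call:
move_arm(
  steps=[
    {"fingers": 30, "translation": [0, 0, -1], "turn": 0},
    {"fingers": 30, "translation": [0, 0, 0], "turn": 0},
  ],
)

```text
t: 9.28
eef_pos: [0.4494, 0.0207, 0.0373]
tool_rot: [0.0, 0.667, 0.745, 0.0]
contact_force: [-0.3, -0.4, -1.5]
gripper_width: 0.45
```

Call:
move_arm(
  steps=[
    {"fingers": 30, "translation": [0, 0, -1], "turn": 0},
    {"fingers": 30, "translation": [0, 0, 0], "turn": 0},
  ],
)

```text
t: 9.52
eef_pos: [0.4495, 0.0207, 0.037]
tool_rot: [-0.0, 0.667, 0.745, 0.0]
contact_force: [-3.9, -0.1, 12.9]
gripper_width: 0.452
```

Contact. Release and go for shim B.

Call:
move_arm(
  steps=[
    {"fingers": 60, "translation": [0, 0, 0], "turn": 0},
    {"fingers": 60, "translation": [0, 0, 0], "turn": 0},
    {"fingers": 60, "translation": [0, 0, 10], "turn": 0},
    {"fingers": 65, "translation": [0, 0, 50], "turn": 0},
    {"fingers": 65, "translation": [0, 0, 50], "turn": 0},
    {"fingers": 65, "translation": [-5, -56, 0], "turn": 0},
    {"fingers": 65, "translation": [-4, -56, 0], "turn": 0},
    {"fingers": 65, "translation": [-4, -56, 0], "turn": 0},
    {"fingers": 65, "translation": [-3, -56, 0], "turn": -0.006},
    {"fingers": 65, "translation": [-3, -56, 0], "turn": -0.006},
  ],
)

```text
t: 10.78
eef_pos: [0.4302, -0.2609, 0.147]
tool_rot: [0.0, 0.671, 0.741, 0.0]
contact_force: [0.8, -0.2, -0.3]
gripper_width: 0.761
```

```bash
python3 st.py; python3 - <<'E'
from h import *
for n,(a,b,c,d) in {'top':(205,270,195,345),'side':(180,270,225,315)}.items():
    im=read_camera(n);cv2.imwrite(f'pics/p2{n}.png',cv2.resize(im[a:b,c:d],None,fx=5,fy=5,interpolation=cv2.INTER_CUBIC))
    hsv=cv2.cvtColor(im,cv2.COLOR_BGR2HSV);m=cv2.inRange(hsv,(3,120,90),(20,255,255))
    k,lab,st,c=cv2.connectedComponentsWithStats(m)
    for i in range(1,k):
        if st[i,4]>30:print(n,c[i],st[i])
E
```

```text
t 10.775 pos [ 0.4302 -0.2609  0.147 ] jaw deg 95.63613681417327 F [ 0.8065 -0.152  -0.3121] w 64.99490440127046 q7 2.4357521337581733
d nest mm [ 19.4427 281.4196] target jaw 96.35993356294978
top [59.21621622 28.37837838] [46 19 20 14 37]
top [367.24096386 236.1746988 ] [360 227  14  18 166]
top [244.43229167 238.33854167] [238 230  14  18 192]
side [430.82222222   4.46666667] [415   2  31   4  45]
side [264.72289157 214.40963855] [258 211  14   7  83]
side [256.34507042 257.71830986] [248 253  17  10 142]
side [264.94021739 276.25543478] [256 271  19  11 184]
```

View pics/p2top.png

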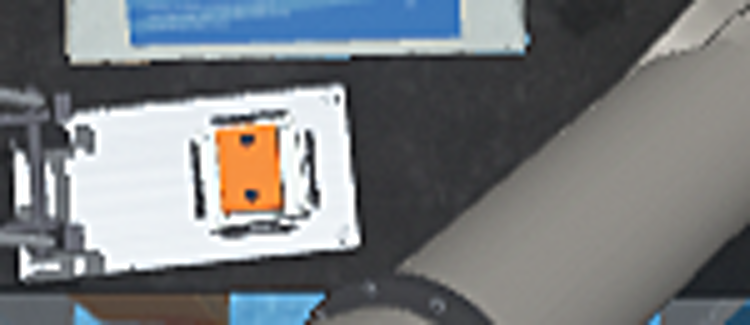

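View pics/p2side.png

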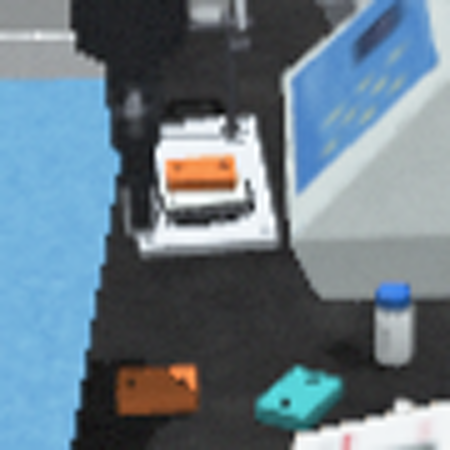

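```bash
python3 - <<'E'
from h import *
print(onz('top',[[244.43,238.34]],.044)); 
from fit import *
p=np.load('clamp.npy')
# housing: white px between lips? compare model lip projection
print('lip corners px crop', (proj('top',[B(p,(a,b,.02)) for a in(-.04,.04) for b in(-.04,.04)])-[195,205]+.5)*5-.5)
print('dark lip targets: left x~199 right ~311 top y~116 bottom ~230')
x,y,a=.4494,.0207,p[2]
for cam in('side','top'):
    P=[(x+np.cos(a)*u-np.sin(a)*v,y+np.sin(a)*u+np.cos(a)*v,z) for u in(-.028,.028) for v in(-.02,.02) for z in(.03,.044)]
    q=proj(cam,P);h=cv2.convexHull(q.astype(np.float32));M=cv2.moments(h);print(cam,M['m10']/M['m00'],M['m01']/M['m00'])
E
```

```text
[[0.44808679 0.02218774 0.044     ]]
lip corners px crop [[320.1126 225.8232]
 [199.1118 237.9393]
 [309.1655 106.8623]
 [189.3469 118.7798]]
dark lip targets: left x~199 right ~311 top y~116 bottom ~230
side 264.8698634875136 214.37024553640504
top 245.02335607182883 238.2861847794958
```

Call:
move_arm(
  steps=[
    {"fingers": 65, "translation": [0, 1, -60], "turn": 0},
    {"fingers": 65, "translation": [0, 0, -50], "turn": 0},
    {"fingers": 65, "translation": [0, 0, -20], "turn": 0},
    {"fingers": 65, "translation": [0, 0, -10], "turn": 0},
    {"fingers": 65, "translation": [0, 0, 0], "turn": 0},
  ],
)

```text
t: 11.5
eef_pos: [0.4305, -0.2582, 0.0066]
tool_rot: [-0.0, 0.671, 0.741, -0.0]
contact_force: [-0.5, -0.4, -0.0]
gripper_width: 0.759
```

Call:
move_arm(
  steps=[
    {"fingers": 30, "translation": [0, -1, 0.4], "turn": 0},
    {"fingers": 30, "translation": [0, 0, 0], "turn": 0},
    {"fingers": 30, "translation": [0, 0, 0], "turn": 0},
    {"fingers": 30, "translation": [0, 0, 0], "turn": 0},
    {"fingers": 30, "translation": [0, 0, 0], "turn": 0},
  ],
)

```text
t: 12.12
eef_pos: [0.4312, -0.2598, 0.0081]
tool_rot: [0.001, 0.672, 0.741, 0.001]
contact_force: [-1.0, -0.3, 7.2]
gripper_width: 0.448
```

```bash
python3 st.py
```

```text
t 12.125 pos [ 0.4312 -0.2598  0.0081] jaw deg 95.60769659888769 F [-1.0132 -0.3399  7.2398] w 38.298095387751594 q7 2.6347571873577738
d nest mm [ 18.4236 280.2886] target jaw 96.35993356294978
```

Call:
move_arm(
  steps=[
    {"fingers": 30, "translation": [0, 0, 20], "turn": 0},
    {"fingers": 30, "translation": [0, 0, 50], "turn": 0},
    {"fingers": 30, "translation": [0, 0, 50], "turn": 0},
    {"fingers": 30, "translation": [4, 56, 0], "turn": 0.006},
    {"fingers": 30, "translation": [4, 56, 0], "turn": 0.006},
    {"fingers": 30, "translation": [4, 56, 0], "turn": 0},
    {"fingers": 30, "translation": [4, 56, 0], "turn": 0},
    {"fingers": 30, "translation": [3, 56, 0], "turn": 0},
    {"fingers": 30, "translation": [0, 0, -40], "turn": 0},
    {"fingers": 30, "translation": [0, 0, 0], "turn": 0},
  ],
)

```text
t: 13.38
eef_pos: [0.4475, 0.0211, 0.0857]
tool_rot: [-0.001, 0.666, 0.746, -0.002]
contact_force: [-0.0, -0.2, 0.1]
gripper_width: 0.45
```

```bash
python3 st.py
```

```text
t 13.375 pos [0.4475 0.0211 0.0857] jaw deg 96.40522225787777 F [-0.0308 -0.2314  0.0638] w 38.468567638251216 q7 1.911965156551616
d nest mm [ 2.0991 -0.6264] target jaw 96.35993356294978
```

Call:
move_arm(
  steps=[
    {"fingers": 30, "translation": [0, 0, -22], "turn": 0},
    {"fingers": 30, "translation": [0, 0, 0], "turn": 0},
    {"fingers": 30, "translation": [0, 0, 0], "turn": 0},
  ],
)

```text
t: 13.75
eef_pos: [0.45, 0.0197, 0.066]
tool_rot: [0.0, 0.668, 0.744, 0.001]
contact_force: [0.4, -0.5, 0.1]
gripper_width: 0.447
```

```bash
python3 st.py
```

```text
t 13.75 pos [0.45   0.0197 0.066 ] jaw deg 96.18430259659922 F [ 0.4324 -0.4571  0.1222] w 38.19365666923148 q7 1.954139593654491
d nest mm [-0.3643  0.7353] target jaw 96.35993356294978
```

Call:
move_arm(
  steps=[
    {"fingers": 30, "translation": [-0.5, 0.5, -8], "turn": 0},
    {"fingers": 30, "translation": [0, 0, -5], "turn": 0},
    {"fingers": 30, "translation": [0, 0, 0], "turn": 0},
    {"fingers": 30, "translation": [0, 0, -1], "turn": 0},
    {"fingers": 30, "translation": [0, 0, 0], "turn": 0},
  ],
)

```text
t: 14.38
eef_pos: [0.449, 0.0212, 0.052]
tool_rot: [-0.001, 0.667, 0.745, 0.001]
contact_force: [-7.7, 0.9, 27.4]
gripper_width: 0.45
```

Contact (27 N). Release, retreat and head to shim C.

Call:
move_arm(
  steps=[
    {"fingers": 30, "translation": [0, 0, 1], "turn": 0},
    {"fingers": 60, "translation": [0, 0, 0], "turn": 0},
    {"fingers": 60, "translation": [0, 0, 0], "turn": 0},
    {"fingers": 60, "translation": [0, 0, 20], "turn": 0},
    {"fingers": 65, "translation": [0, 0, 50], "turn": 0},
    {"fingers": 65, "translation": [3, -60, 20], "turn": -0.04},
    {"fingers": 65, "translation": [3, -60, 0], "turn": -0.04},
    {"fingers": 65, "translation": [3, -60, 0], "turn": -0.04},
    {"fingers": 65, "translation": [3, -60, 0], "turn": -0.04},
    {"fingers": 65, "translation": [3, -60, 0], "turn": -0.04},
  ],
)

```text
t: 15.62
eef_pos: [0.4638, -0.2797, 0.1412]
tool_rot: [-0.0, 0.738, 0.674, 0.0]
contact_force: [2.1, 0.1, 0.5]
gripper_width: 0.765
```

Call:
move_arm(
  steps=[
    {"fingers": 65, "translation": [3, -60, 0], "turn": -0.04},
    {"fingers": 65, "translation": [2, -42, 0], "turn": 0},
    {"fingers": 65, "translation": [0, 0, -50], "turn": 0},
    {"fingers": 65, "translation": [0, 0, 0], "turn": 0},
  ],
)

```text
t: 16.12
eef_pos: [0.4664, -0.3783, 0.0881]
tool_rot: [-0.004, 0.752, 0.659, -0.001]
contact_force: [-0.7, 0.5, -0.1]
gripper_width: 0.759
```

```bash
python3 st.py; python3 - <<'E'
from h import *
for n,(a,b,c,d) in {'top':(205,270,195,345),'side':(180,300,225,315)}.items():
    im=read_camera(n);cv2.imwrite(f'pics/p3{n}.png',cv2.resize(im[a:b,c:d],None,fx=5,fy=5,interpolation=cv2.INTER_CUBIC))
    hsv=cv2.cvtColor(im,cv2.COLOR_BGR2HSV);m=cv2.inRange(hsv,(3,120,90),(20,255,255))
    k,lab,st,c=cv2.connectedComponentsWithStats(m)
    for i in range(1,k):
        if st[i,4]>30:
            print(n,c[i],st[i], onz(n,[c[i]],.058) if n=='top' else '')
E
```

```text
t 16.125 pos [ 0.4664 -0.3783  0.0881] jaw deg 82.52144924046311 F [-0.6794  0.5286 -0.1028] w 64.80778909036941 q7 2.5005433987841195
d nest mm [-16.7908 398.7577] target jaw 96.35993356294978
top [59.58333333 28.25      ] [47 19 19 14 36] [[1.19742581 0.70265467 0.058     ]]
top [368.07692308 241.43589744] [362 238  11   7  39] [[ 0.43984831 -0.3784225   0.058     ]]
side [430.37209302   4.46511628] [415   2  30   4  43] 
side [265.23076923 276.56213018] [256 272  19  10 169]
```

View pics/p3top.png

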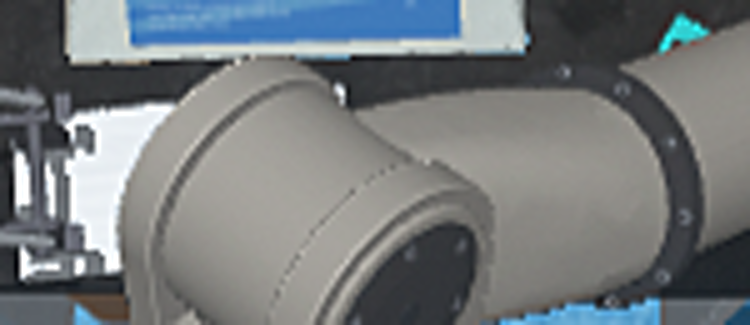

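View pics/p3side.png

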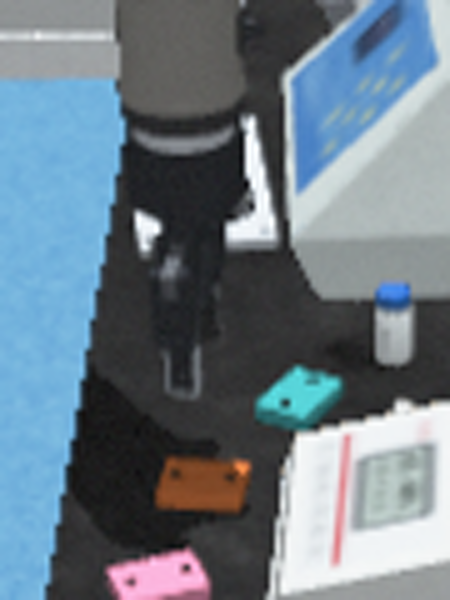

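Call:
move_arm(
  steps=[
    {"fingers": 65, "translation": [1, -2, -40], "turn": 0},
    {"fingers": 65, "translation": [0, 0, -25], "turn": 0},
    {"fingers": 65, "translation": [0, 0, -15], "turn": 0},
    {"fingers": 65, "translation": [0, 0, 0], "turn": 0},
    {"fingers": 65, "translation": [0, 0, 0], "turn": 0},
  ],
)

```text
t: 16.85
eef_pos: [0.4706, -0.3826, 0.0128]
tool_rot: [0.001, 0.751, 0.66, 0.0]
contact_force: [-0.8, -0.5, -0.2]
gripper_width: 0.763
```

```bash
python3 st.py
```

```text
t 16.85 pos [ 0.4706 -0.3826  0.0128] jaw deg 82.57315665134307 F [-0.7509 -0.4612 -0.2003] w 65.19254499249247 q7 2.5729819212282847
d nest mm [-20.9757 403.0886] target jaw 96.35993356294978
```

Call:
move_arm(
  steps=[
    {"fingers": 65, "translation": [-1.5, 1, -5.5], "turn": 0},
    {"fingers": 65, "translation": [0, 0, 0], "turn": 0},
    {"fingers": 30, "translation": [0, 0, 0], "turn": 0},
    {"fingers": 30, "translation": [0, 0, 0], "turn": 0},
    {"fingers": 30, "translation": [0, 0, 0], "turn": 0},
    {"fingers": 30, "translation": [0, 0, 0], "turn": 0},
    {"fingers": 30, "translation": [0, 0, 0], "turn": 0},
  ],
)

```text
t: 17.73
eef_pos: [0.4684, -0.3813, 0.0064]
tool_rot: [0.0, 0.752, 0.66, 0.0]
contact_force: [-0.8, 0.5, 6.3]
gripper_width: 0.453
```

```bash
python3 st.py
```

```text
t 17.725 pos [ 0.4684 -0.3813  0.0064] jaw deg 82.55470339877355 F [-0.8278  0.4958  6.2656] w 38.6536558284628 q7 2.5793558439828987
d nest mm [-18.8304 401.8208] target jaw 96.35993356294978
```

Call:
move_arm(
  steps=[
    {"fingers": 30, "translation": [0, 0, 20], "turn": 0},
    {"fingers": 30, "translation": [0, 0, 55], "turn": 0},
    {"fingers": 30, "translation": [0, 0, 55], "turn": 0},
    {"fingers": 30, "translation": [-3, 57, 0], "turn": 0.04},
    {"fingers": 30, "translation": [-3, 57, 0], "turn": 0.04},
    {"fingers": 30, "translation": [-3, 57, 0], "turn": 0.04},
    {"fingers": 30, "translation": [-3, 57, 0], "turn": 0.04},
    {"fingers": 30, "translation": [-3, 58, 0], "turn": 0.04},
    {"fingers": 30, "translation": [-2, 58, 0], "turn": 0.04},
    {"fingers": 30, "translation": [-2, 57, 0], "turn": 0},
  ],
)

```text
t: 18.98
eef_pos: [0.4492, 0.0218, 0.1369]
tool_rot: [0.0, 0.667, 0.745, 0.001]
contact_force: [1.6, 1.7, -0.3]
gripper_width: 0.452
```

Call:
move_arm(
  steps=[
    {"fingers": 30, "translation": [0, 0, -40], "turn": 0},
    {"fingers": 30, "translation": [0, 0, 0], "turn": 0},
    {"fingers": 30, "translation": [0, 0, 0], "turn": 0},
  ],
)

```text
t: 19.35
eef_pos: [0.4497, 0.0185, 0.0971]
tool_rot: [0.0, 0.668, 0.744, 0.0]
contact_force: [-0.3, 0.2, -0.4]
gripper_width: 0.454
```

```bash
python3 st.py; python3 - <<'E'
from h import *
for n,(a,b,c,d) in {'side':(180,270,225,315)}.items():
    im=read_camera(n);cv2.imwrite(f'pics/p4{n}.png',cv2.resize(im[a:b,c:d],None,fx=6,fy=6,interpolation=cv2.INTER_CUBIC))
E
```

```text
t 19.35 pos [0.4497 0.0185 0.0971] jaw deg 96.1442365729899 F [-0.2562  0.2483 -0.3547] w 38.756328892079935 q7 1.9227693437061613
d nest mm [-0.0927  2.0012] target jaw 96.35993356294978
```

View pics/p4side.png

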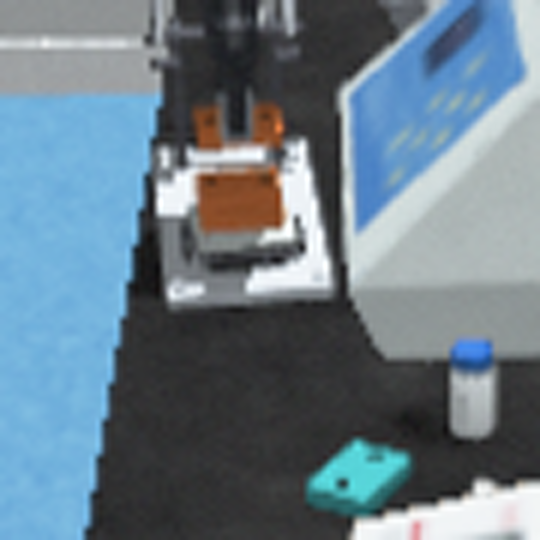

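Call:
move_arm(
  steps=[
    {"fingers": 30, "translation": [0, 2, -22], "turn": 0.003},
    {"fingers": 30, "translation": [0, 0, 0], "turn": 0},
    {"fingers": 30, "translation": [0, 0, 0], "turn": 0},
  ],
)

```text
t: 19.77
eef_pos: [0.4499, 0.0212, 0.0749]
tool_rot: [0.0, 0.667, 0.745, 0.0]
contact_force: [-0.7, 1.2, -1.0]
gripper_width: 0.449
```

Call:
move_arm(
  steps=[
    {"fingers": 30, "translation": [-0.5, -0.5, -6], "turn": 0},
    {"fingers": 30, "translation": [0, 0, -3], "turn": 0},
    {"fingers": 30, "translation": [0, 0, 0], "turn": 0},
    {"fingers": 30, "translation": [0, 0, -1], "turn": 0},
    {"fingers": 30, "translation": [0, 0, 0], "turn": 0},
  ],
)

```text
t: 20.4
eef_pos: [0.4488, 0.0214, 0.0643]
tool_rot: [-0.0, 0.666, 0.746, 0.0]
contact_force: [-1.5, 0.8, 7.0]
gripper_width: 0.45
```

Call:
move_arm(
  steps=[
    {"fingers": 60, "translation": [0, 0, 0], "turn": 0},
    {"fingers": 60, "translation": [0, 0, 0], "turn": 0},
    {"fingers": 60, "translation": [0, 0, 20], "turn": 0},
    {"fingers": 60, "translation": [0, 0, 60], "turn": 0},
    {"fingers": 60, "translation": [0, 0, 60], "turn": 0},
    {"fingers": 60, "translation": [0, 0, 60], "turn": 0},
    {"fingers": 60, "translation": [0, 0, 60], "turn": 0},
    {"fingers": 60, "translation": [0, 0, 40], "turn": 0},
  ],
)

```text
t: 21.4
eef_pos: [0.4493, 0.0213, 0.3666]
tool_rot: [0.0, 0.666, 0.746, 0.002]
contact_force: [0.7, 0.1, -0.4]
gripper_width: 0.698
```

```bash
python3 st.py; python3 - <<'E'
from h import *
for n,(a,b,c,d) in {'side':(130,260,225,315),'top':(205,270,150,275)}.items():
    im=read_camera(n);cv2.imwrite(f'pics/p5{n}.png',cv2.resize(im[a:b,c:d],None,fx=4.6,fy=4.6,interpolation=cv2.INTER_CUBIC))
    hsv=cv2.cvtColor(im,cv2.COLOR_BGR2HSV);m=cv2.inRange(hsv,(3,120,90),(20,255,255))
    k,lab,st,c=cv2.connectedComponentsWithStats(m)
    for i in range(1,k):
        if st[i,4]>30:
            print(n,c[i],st[i], onz(n,[c[i]],.072) if n=='top' else '')
E
```

```text
t 21.4 pos [0.4493 0.0213 0.3666] jaw deg 96.48346395338255 F [ 0.7188  0.1111 -0.3956] w 59.63187783624639 q7 1.4188480466974929
d nest mm [ 0.3568 -0.7983] target jaw 96.35993356294978
side [430.02380952   4.47619048] [415   2  30   4  42] 
side [264.73988439 211.16763006] [258 205  14  13 173] 
top [59.         28.51428571] [46 19 20 14 35] [[1.18778408 0.69773642 0.072     ]]
```

View pics/p5side.png

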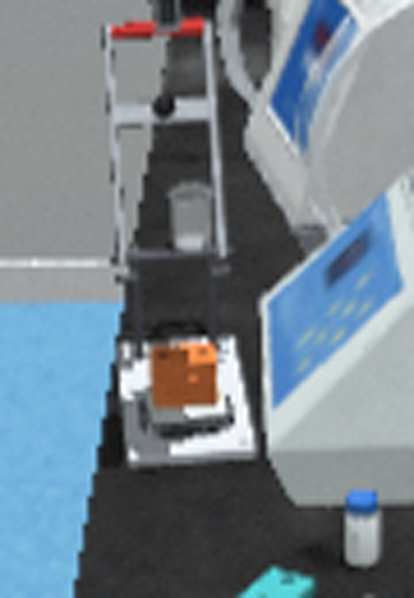

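View pics/p5top.png

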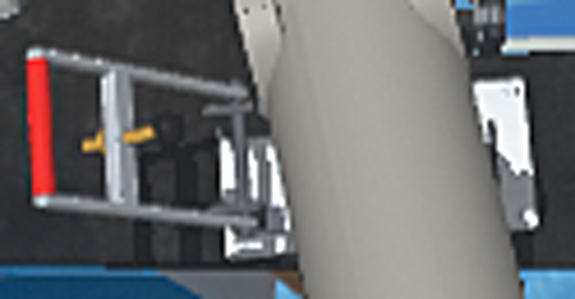

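Call:
move_arm(
  steps=[
    {"fingers": 60, "translation": [-6, 55, 0], "turn": 0},
    {"fingers": 60, "translation": [-6, 56, 0], "turn": 0},
    {"fingers": 60, "translation": [-6, 56, 0], "turn": 0},
    {"fingers": 60, "translation": [-6, 55, 0], "turn": 0},
    {"fingers": 60, "translation": [0, 0, -30], "turn": 0},
    {"fingers": 60, "translation": [0, 0, 0], "turn": 0},
  ],
)

```text
t: 22.25
eef_pos: [0.4233, 0.2425, 0.3313]
tool_rot: [0.0, 0.666, 0.746, -0.003]
contact_force: [-0.3, -0.6, 0.7]
gripper_width: 0.704
```

```bash
python3 st.py; python3 - <<'E'
from h import *
e=get_obs()['eef_pos'];print(proj('side',[e]),proj('top',[e]))
for n,(a,b,c,d) in {'side':(100,190,225,315),'top':(190,290,120,275)}.items():
    im=read_camera(n);cv2.imwrite(f'pics/p6{n}.png',cv2.resize(im[a:b,c:d],None,fx=5,fy=5,interpolation=cv2.INTER_CUBIC))
E
```

```text
t 22.25 pos [0.4233 0.2425 0.3313] jaw deg 96.50271151692428 F [-0.3224 -0.5844  0.665 ] w 60.08855430454113 q7 1.0988563721998317
d nest mm [  26.3426 -222.0425] target jaw 96.35993356294978
[[258.16007992 126.69072436]] [[155.24377902 230.12599729]]
```

View pics/p6side.png

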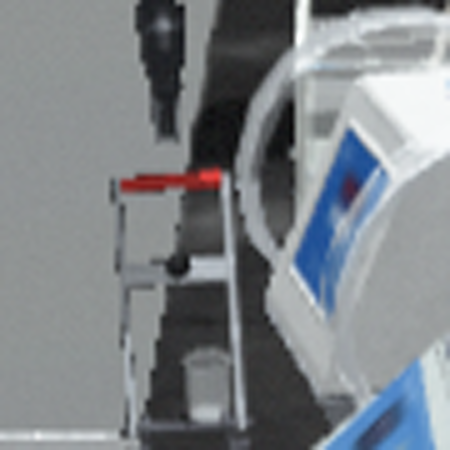

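View pics/p6top.png

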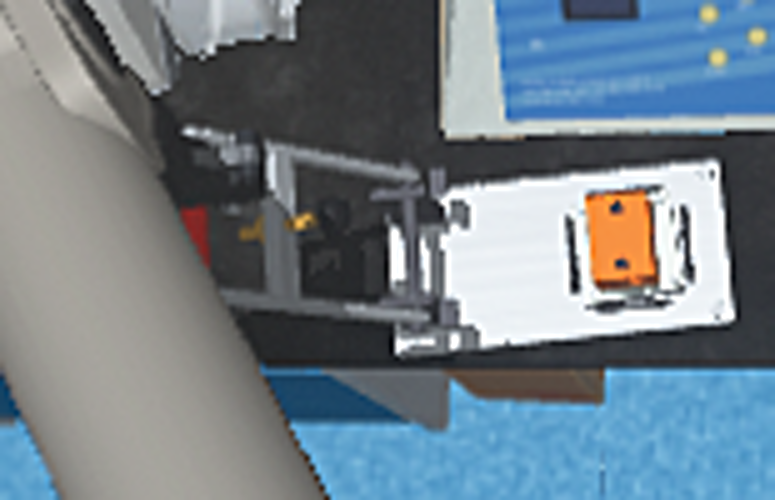

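Call:
move_arm(
  steps=[
    {"fingers": 60, "translation": [2, 1, -30], "turn": 0},
    {"fingers": 60, "translation": [0, 0, -28], "turn": 0},
    {"fingers": 60, "translation": [0, 0, 0], "turn": 0},
  ],
)

```text
t: 22.72
eef_pos: [0.4265, 0.2433, 0.2755]
tool_rot: [-0.0, 0.667, 0.745, -0.001]
contact_force: [0.2, 0.8, -0.2]
gripper_width: 0.7
```

```bash
python3 st.py; python3 - <<'E'
from h import *
for n,(a,b,c,d) in {'side':(100,190,225,315)}.items():
    im=read_camera(n);cv2.imwrite(f'pics/p7{n}.png',cv2.resize(im[a:b,c:d],None,fx=6,fy=6,interpolation=cv2.INTER_CUBIC))
E
```

```text
t 22.725 pos [0.4265 0.2433 0.2755] jaw deg 96.3839696715731 F [ 0.2313  0.8277 -0.1652] w 59.74275611043619 q7 1.1541970526956098
d nest mm [  23.1559 -222.7728] target jaw 96.35993356294978
```

View pics/p7side.png

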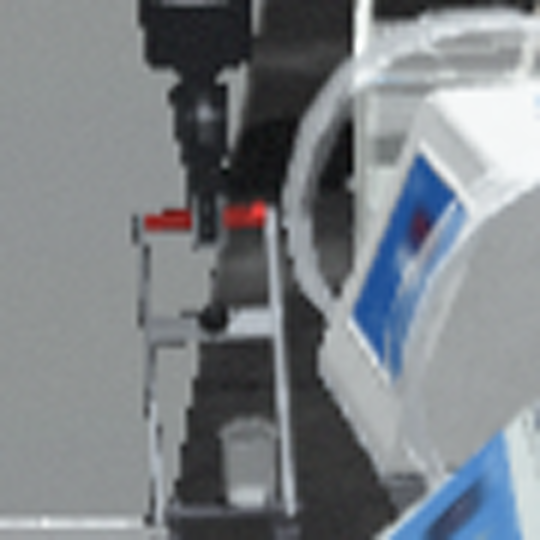

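Fingers straddle the bar's middle (finger at ~(206,215), bar 145–270 at row 215). Close lightly.

Call:
move_arm(
  steps=[
    {"fingers": 5, "translation": [0, 0, 0], "turn": 0},
    {"fingers": 5, "translation": [0, 0, 0], "turn": 0},
    {"fingers": 5, "translation": [0, 0, 0], "turn": 0},
    {"fingers": 5, "translation": [0, 0, 0], "turn": 0},
    {"fingers": 5, "translation": [0, 0, 0], "turn": 0},
    {"fingers": 5, "translation": [0, 0, 0], "turn": 0},
  ],
  newtons=40,
)

```text
t: 23.52
eef_pos: [0.4272, 0.2452, 0.2765]
tool_rot: [-0.0, 0.666, 0.746, 0.001]
contact_force: [-1.0, 3.2, 6.2]
gripper_width: 0.144
```

```bash
python3 st.py; python3 - <<'E'
from h import *
from fit import F
p=np.load('clamp.npy');p0=p.copy()
np.set_printoptions(precision=1,suppress=True)
b=F(p,(0,-.205,0));print(b*1000)
e=get_obs()['eef_pos']
# actual theta from grasp y: along clamp y
cy=np.array([-np.sin(p[2]),np.cos(p[2])]); d=(e[:2]-p[:2])@cy; print('y_c',d*1000,'theta',np.pi-np.arccos((d-.13)/.205))
th=np.pi-np.arccos((d-.13)/.205)
ths=np.linspace(th,0.04,18);P=[]
for a in ths: q=p.copy();q[3]=a;P.append(F(q,(0,-.205,0))*1000)
P=np.array(P);print(np.c_[ths,P]);print(np.diff(P,axis=0))
E
```

```text
t 23.525 pos [0.4272 0.2452 0.2765] jaw deg 96.51155123127506 F [-1.0023  3.2115  6.1758] w 12.293847121678366 q7 1.1545182789536597
d nest mm [  22.4581 -224.7504] target jaw 96.35993356294978
[424.7 243.8 291.8]
y_c 225.85497325650903 theta 2.057353329863146
[[  2.1 424.6 244.9 291.2]
 [  1.9 427.  223.  301.3]
 [  1.8 429.6 199.9 308.7]
 [  1.7 432.3 176.2 313.3]
 [  1.6 434.9 152.1 315. ]
 [  1.5 437.6 128.  313.8]
 [  1.3 440.3 104.1 309.8]
 [  1.2 442.9  80.9 303. ]
 [  1.1 445.4  58.7 293.4]
 [  1.  447.7  37.8 281.3]
 [  0.9 449.8  18.4 266.8]
 [  0.8 451.8   0.9 250. ]
 [  0.6 453.5 -14.5 231.3]
 [  0.5 455.  -27.7 210.9]
 [  0.4 456.2 -38.3 189.1]
 [  0.3 457.1 -46.3 166.1]
 [  0.2 457.6 -51.5 142.4]
 [  0.  457.9 -53.9 118.2]]
[[  2.5 -22.   10.1]
 [  2.6 -23.    7.4]
 [  2.6 -23.7   4.6]
 [  2.7 -24.1   1.7]
 [  2.7 -24.1  -1.2]
 [  2.7 -23.8  -4. ]
 [  2.6 -23.2  -6.8]
 [  2.5 -22.2  -9.5]
 [  2.3 -20.9 -12.1]
 [  2.2 -19.4 -14.5]
 [  2.  -17.5 -16.7]
 [  1.7 -15.4 -18.7]
 [  1.5 -13.1 -20.4]
 [  1.2 -10.6 -21.8]
 [  0.9  -8.  -22.9]
 [  0.6  -5.2 -23.7]
 [  0.3  -2.4 -24.2]]
```

Gripped (12 mm on the bar). Follow the arc.

Call:
move_arm(
  steps=[
    {"fingers": 5, "translation": [2.5, -22, 10], "turn": 0},
    {"fingers": 5, "translation": [2.6, -23, 7.4], "turn": 0},
    {"fingers": 5, "translation": [2.6, -23.7, 4.6], "turn": 0},
    {"fingers": 5, "translation": [2.7, -24.1, 1.7], "turn": 0},
  ],
)

```text
t: 24.02
eef_pos: [0.4379, 0.1513, 0.3006]
tool_rot: [-0.0, 0.666, 0.746, 0.001]
contact_force: [0.1, 3.2, 5.9]
gripper_width: 0.145
```

```bash
python3 st.py
```

```text
t 24.025 pos [0.4379 0.1513 0.3006] jaw deg 96.49468619317625 F [0.1335 3.2232 5.9475] w 12.392823593918706 q7 1.2621361321004023
d nest mm [  11.7647 -130.8535] target jaw 96.35993356294978
```

Call:
move_arm(
  steps=[
    {"fingers": 5, "translation": [2.7, -24.1, -1.2], "turn": 0},
    {"fingers": 5, "translation": [2.7, -23.8, -4], "turn": 0},
    {"fingers": 5, "translation": [2.6, -23.2, -6.8], "turn": 0},
    {"fingers": 5, "translation": [2.5, -22.2, -9.5], "turn": 0},
    {"fingers": 5, "translation": [2.3, -20.9, -12.1], "turn": 0},
  ],
)

```text
t: 24.65
eef_pos: [0.4505, 0.0365, 0.2659]
tool_rot: [0.0, 0.666, 0.746, 0.001]
contact_force: [5.1, 2.6, 1.3]
gripper_width: 0.146
```

```bash
python3 st.py; python3 - <<'E'
from h import *
for n,(a,b,c,d) in {'side':(110,240,215,315)}.items():
    im=read_camera(n);cv2.imwrite(f'pics/p8{n}.png',cv2.resize(im[a:b,c:d],None,fx=4.6,fy=4.6,interpolation=cv2.INTER_CUBIC))
E
```

```text
t 24.65 pos [0.4505 0.0365 0.2659] jaw deg 96.45443388969527 F [5.1259 2.59   1.2926] w 12.491806238441155 q7 1.5395353506094729
d nest mm [ -0.8962 -16.0211] target jaw 96.35993356294978
```

View pics/p8side.png

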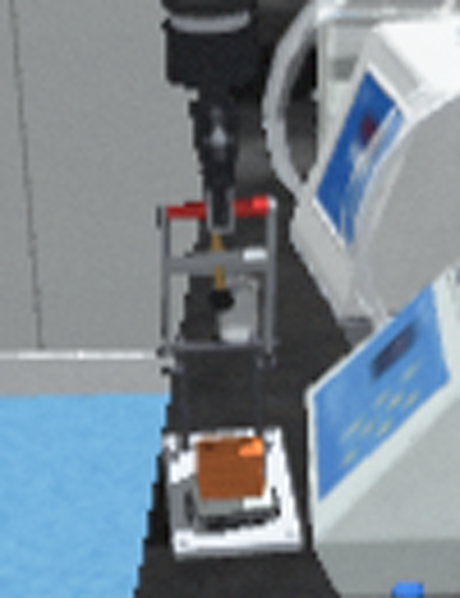

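```bash
python3 - <<'E'
from h import *
from fit import F
p=np.load('clamp.npy')
e=get_obs()['eef_pos'];cy=np.array([-np.sin(p[2]),np.cos(p[2])]);d=(e[:2]-p[:2])@cy
th=np.pi-np.arccos((d-.13)/.205);q=p.copy();q[3]=th;print(th,'bar',F(q,(0,-.205,0)),proj('side',[F(q,(0,-.205,0)),F(q,(0,-.13,0))]))
for s in(0,.005,.009,.014,.028):
    a=np.linspace(0,6.28,40)
    r=proj('side',[F(q,(.011*np.cos(t),-.13+.011*np.sin(t),-(.043+s)+.002)) for t in a])
    print(s,proj('side',[F(q,(0,-.13,-(.043+s)))])[0],r.min(0),r.max(0))
im=read_camera('side');g=im.mean(2)
for r in range(164,182): print(r,np.round(g[r,256:272]).astype(int))
E
```

```text
0.9672859423579063 bar [0.4481 0.0341 0.2788] [[262.071  155.7724]
 [262.1166 167.0176]]
0 [262.9209 176.1282] [260.0683 174.1134] [265.7032 177.2686]
0.005 [263.0156 177.2   ] [260.1595 175.1873] [265.8011 178.3362]
0.009 [263.0914 178.0594] [260.2326 176.0483] [265.8797 179.1922]
0.014 [263.1865 179.136 ] [260.3241 177.127 ] [265.978  180.2645]
0.028 [263.4538 182.1645] [260.5817 180.1615] [266.2548 183.2811]
164 [147  62  51  52  76  94 100  91  64  64  60  74 149 153 153 163]
165 [136  86  86  87 102 107 106 111 100 102 102 113 227 230 230 230]
166 [111 114 115 119 116 117 116 118 116 118 116 114 199 202 197 191]
167 [114 114 114 115 116 116 117 116 116 114 113 112 115 112 110 110]
168 [107 107 107 104 105 102  99  99 104 105 109 109 106 106 106 107]
169 [ 98  97 101 100  96  91  92  90 109 110 113 121 102  91  88  87]
170 [ 72  69  66  68  61  66  91  85 113 115 115 125 111 105  90  68]
171 [ 60  47  45  47  47  64  90  92 119 115 113 112 112 127 129  89]
172 [ 62  44  47  47  47  70  82  82  96 102 102 109 111 107 129  83]
173 [ 60  44  49  50  48  45  46  48  69  94 112 126 128 119 116  61]
174 [ 48  49  48  50  40  28  29  28  26  71 128 131 132 126 116  64]
175 [ 46  50  49  48  39  29  23  33  28  35 126 130 129 127 116  61]
176 [ 50  51  47  48  40  27  28  24  21  72 127 130 129 128 114  63]
177 [ 50  47  47  45  41  26  43  48  48 113 129 131 129 129 118  68]
178 [ 49  45  44  47  45  43  75  94  97 128 131 131 129 131 128  71]
179 [ 40  45  43  45  46  44  86 123 131 132 129 131 131 130 130  76]
180 [ 49  44  47  47  51  48  79 127 136 145 142 142 142 134 127  79]
181 [ 49  48  52  52  52  54  80 137 159 170 170 173 168 145 124  72]
```

Call:
move_arm(
  steps=[
    {"fingers": 5, "translation": [1.5, -19.4, -14.5], "turn": 0},
    {"fingers": 5, "translation": [1.5, -17.5, -16.7], "turn": 0},
    {"fingers": 5, "translation": [1.5, -15.4, -18.7], "turn": 0},
    {"fingers": 5, "translation": [1.2, -13.1, -20.4], "turn": 0},
    {"fingers": 5, "translation": [1, -10.6, -21.8], "turn": 0},
  ],
)

```text
t: 25.38
eef_pos: [0.4584, -0.0396, 0.174]
tool_rot: [0.002, 0.666, 0.746, 0.001]
contact_force: [6.2, 6.5, -0.2]
gripper_width: 0.145
```

```bash
python3 st.py; python3 - <<'E'
from h import *
for n,(a,b,c,d) in {'side':(130,260,215,315)}.items():
    im=read_camera(n);cv2.imwrite(f'pics/p9{n}.png',cv2.resize(im[a:b,c:d],None,fx=4.6,fy=4.6,interpolation=cv2.INTER_CUBIC))
E
```

```text
t 25.375 pos [ 0.4584 -0.0396  0.174 ] jaw deg 96.45327948203935 F [ 6.1733  6.5279 -0.1848] w 12.423656300612347 q7 1.94219874616065
d nest mm [-8.7653 60.055 ] target jaw 96.35993356294978
```

View pics/p9side.png

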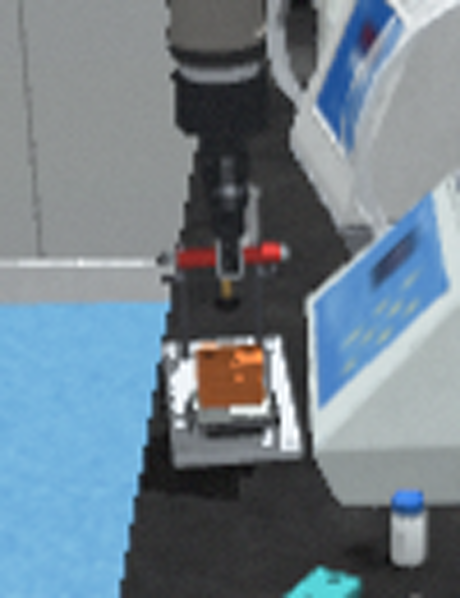

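Call:
move_arm(
  steps=[
    {"fingers": 5, "translation": [0, -7.5, -22], "turn": 0},
    {"fingers": 5, "translation": [0, -4.5, -20], "turn": 0},
    {"fingers": 5, "translation": [0, -2, -14], "turn": 0},
    {"fingers": 5, "translation": [0, 0, 0], "turn": 0},
  ],
  newtons=60,
)

```text
t: 25.92
eef_pos: [0.4599, -0.0538, 0.1183]
tool_rot: [0.003, 0.666, 0.746, 0.001]
contact_force: [9.7, 0.3, -1.9]
gripper_width: 0.141
```

```bash
python3 st.py
```

```text
t 25.925 pos [ 0.4599 -0.0538  0.1183] jaw deg 96.47297091129894 F [ 9.6546  0.3085 -1.9044] w 12.008543051086168 q7 2.091175486927301
d nest mm [-10.2482  74.2946] target jaw 96.35993356294978
```

Call:
move_arm(
  steps=[
    {"fingers": 5, "translation": [1.5, -0.5, -6], "turn": 0},
    {"fingers": 5, "translation": [0, 0, -4], "turn": 0},
    {"fingers": 5, "translation": [0, 0, 0], "turn": 0},
  ],
  newtons=80,
)

```text
t: 26.3
eef_pos: [0.46, -0.0546, 0.109]
tool_rot: [0.002, 0.666, 0.746, 0.001]
contact_force: [2.6, -2.2, 7.9]
gripper_width: 0.133
```

```bash
python3 st.py
```

```text
t 26.3 pos [ 0.46   -0.0546  0.109 ] jaw deg 96.43376683693815 F [ 2.5523 -2.2486  7.8695] w 11.384562370584995 q7 2.1125812672691957
d nest mm [-10.4303  75.0738] target jaw 96.35993356294978
```

Call:
move_arm(
  steps=[
    {"fingers": 5, "translation": [0, 0, -2], "turn": 0},
    {"fingers": 5, "translation": [0, 0, 0], "turn": 0},
  ],
  newtons=100,
)

```text
t: 26.55
eef_pos: [0.4602, -0.0546, 0.1082]
tool_rot: [0.001, 0.666, 0.746, 0.001]
contact_force: [-2.7, -0.7, 31.5]
gripper_width: 0.128
```

Call:
move_arm(
  steps=[
    {"fingers": 5, "translation": [0, 0, -2], "turn": 0},
    {"fingers": 5, "translation": [0, 0, 0], "turn": 0},
  ],
)

```text
t: 26.8
eef_pos: [0.4603, -0.0546, 0.1076]
tool_rot: [0.0, 0.667, 0.745, 0.002]
contact_force: [-10.8, 0.5, 56.2]
gripper_width: 0.128
```

```bash
python3 st.py; python3 - <<'E'
from h import *
for n,(a,b,c,d) in {'side':(150,260,215,315),'top':(190,290,160,315)}.items():
    im=read_camera(n);cv2.imwrite(f'pics/p10{n}.png',cv2.resize(im[a:b,c:d],None,fx=5,fy=5,interpolation=cv2.INTER_CUBIC))
E
```

```text
t 26.8 pos [ 0.4603 -0.0546  0.1076] jaw deg 96.38268370700723 F [-10.7704   0.4693  56.1575] w 10.890066337366108 q7 2.120400719316325
d nest mm [-10.6684  75.1327] target jaw 96.35993356294978
```

View pics/p10side.png

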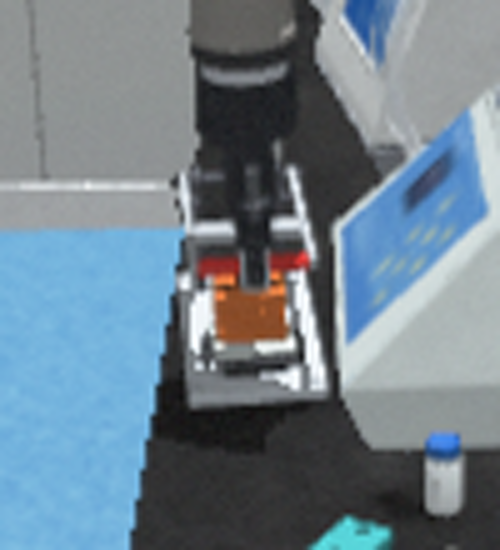

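Call:
move_arm(
  steps=[
    {"fingers": 5, "translation": [0.5, 0, 1], "turn": 0},
    {"fingers": 5, "translation": [0, 0, 0], "turn": 0},
    {"fingers": 5, "translation": [0, 0, 0], "turn": 0},
    {"fingers": 5, "translation": [0, 0, 0], "turn": 0},
  ],
)

```text
t: 27.4
eef_pos: [0.4602, -0.0546, 0.1079]
tool_rot: [0.0, 0.667, 0.745, 0.002]
contact_force: [-8.1, -0.3, 45.8]
gripper_width: 0.128
```

View pics/p10top.png

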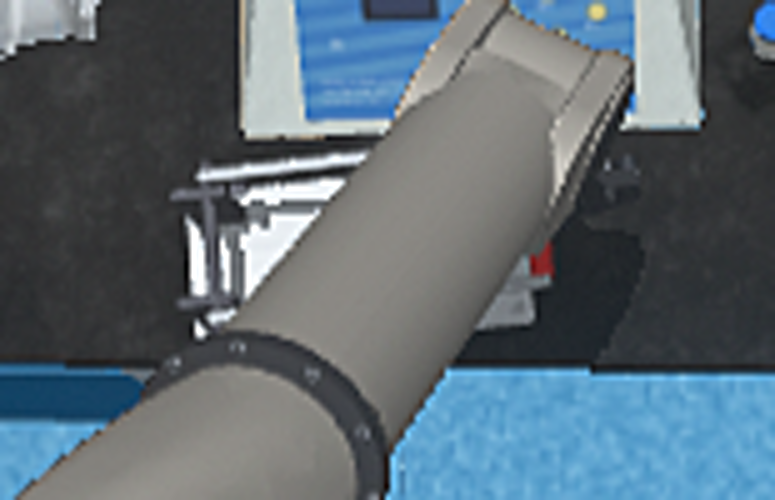

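```bash
python3 st.py; python3 - <<'E'
from h import *
from fit import F
p=np.load('clamp.npy')
for th in(0,.0385,.06,.12): q=p.copy();q[3]=th;print(th,proj('side',[F(q,(0,-.205,0))]))
im=read_camera('side');hsv=cv2.cvtColor(im,cv2.COLOR_BGR2HSV);m=cv2.inRange(hsv,(0,150,80),(4,255,255));m[:190]=0;m[215:]=0;m[:,:245]=0;m[:,290:]=0
ys,xs=np.nonzero(m);print(xs.mean(),ys.mean(),len(xs),xs.min(),xs.max(),ys.min(),ys.max())
E
```

```text
t 27.4 pos [ 0.4602 -0.0546  0.1079] jaw deg 96.38555151345943 F [-8.0928 -0.2552 45.7823] w 10.968899387109113 q7 2.118564998389737
d nest mm [-10.5917  75.0991] target jaw 96.35993356294978
0 [[265.3627 205.7449]]
0.0385 [[265.2759 203.8435]]
0.06 [[265.2251 202.7653]]
0.12 [[265.0747 199.7004]]
265.7631578947368 202.18421052631578 38 255 276 200 204
```

```bash
python3 -c "
from station import *
print(hand_in())"; python3 st.py
```

```text
the job is handed in; nothing more can be done
None
the job is handed in; nothing more can be done
```

I stacked all three orange shims flat on the middle of the housing, swung the clamp down by its red handle and handed in while still gripping and pressing it. The clock stood at about 27.5 s of the 72 s allowed.

- **Number of shims:** The camera views put the screw set-out at about 0–3 mm, so the pad would stop 34–37 mm above the housing. Two shims (28 mm) would not reach and three (42 mm) do. The recognition network's readings of the pad scattered by several pixels, so I relied on my own measurements in both views.
- **Stack:** The first shim measured within about 2 mm of the nest centre. After the third, the side view showed the stack neat and centred. The top view of the finished stack was only partly clear of the arm.
- **Pressing:** In the last reading, the upward force on the tool was 46 N, and the position had barely moved over the last half second. The bar stood about 12 mm above its stop height, and the side view gave a clamp angle of about 0.06–0.07 rad. That means a bite of about 8 mm, somewhat more than the 5–8 mm the measured set-out implies. The pad is therefore on the stack and not on the stop.
- **Side force:** About 8 N of sideways force along the bar remained.
- **Other objects:** I did not touch the vial, the weight, the beaker or the coloured look-alikes.

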